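# Line up the kiln props by height

### The arm

A 6-joint arm with a two-finger parallel gripper is mounted at the origin on the work surface; the furniture and walls round the work are solid. World frame = base frame: x ahead of the robot, y to its left, z up, the work surface at z = 0. Lengths are in mm, angles in rad, forces in N, time in s.
With the tool pointing down it reaches from about 350 to 775 mm from the base axis. Payload 7.3 kg.
Tool frame: the origin (TCP) lies on the centre line of the jaws, within the pads' length; the fingertips stand 22 mm ahead of it and the grasp point (between the pads) lies 3 mm ahead of it; z points along the fingers, y is the direction in which the jaws open and shut (so a half turn about z gives the same grasp; the last joint's range is limited). The gripper opens to 92 mm and grips with 3 to 60 N. Pads are 19 mm wide; open, the fingers measure 130 mm over their backs; the gripper's body (75 mm by 190 mm) begins 47 mm behind the grasp point.
Start: joints at [1.002, 0.342, 1.524, -0, 1.275, -0.146], TCP at [215.403, 478.795, 248.741] pointing down, gripper open.
Joint ranges: [-2.53, 2.53], [-0.77, 2.02], [0.04, 2.7], [-1, 4.14], [0.28, 2.66], [-3.11, 3.11]. Speed limits (rad/s): [2.57, 2.57, 3.14, 3.14, 3.14, 3.14].

### API

Orientations are given as [roll, pitch, yaw] about the fixed x, y, z axes, in that order (R = Rz(yaw) Ry(pitch) Rx(roll)).
In Python, from plant import get_obs, capture, close_job gives the robot as it stands.
- The arm moves only by the tool carry_out, never from a script. Its arguments are lists of equal length, an entry for each row: "xyz": the shift along the tool's x, y, z scaled (see below), a list of three; "dr": the turn, a rotation vector about the tool's x, y, z scaled (see below), a list of three. A call has 1 to 8 rows; each row shifts and turns the commanded pose from where the row before left it, along the tool's axes as they then stand; what a row does not reach is not made up. The controller multiplies each number of a shift by 0.06 m and each number of a turn by 8 degrees. A row lasts 1/8 s, in which the tool goes at most 62.5 mm and 10.7 degrees, less where a joint would pass 70% of its speed; a pose out of reach is approached as far as the arm can. A call with a number of a shift or a turn outside -1 to 1 is refused whole. A call with a gripper value outside its range is refused whole. "gripper" is the gripper's target within -1 to 1 (fully open at 1, half-way at 0, shut at -1), set as the call begins (left out, the last holds). The fingers move at their own pace and stop on an object; the grip force is fixed at half the most. Time passes only in rows, so rows that do not move let the fingers close. It gives the time, the measured TCP pose, the force and the opening at its end, in the units of the state.
- get_obs(): the state, without advancing time (a new reading comes with each control period).
- capture(name): name is "scene" or "top"; returns a dict with "image" (420x560x3 uint8, blue, green, red), "fx", "fy", "cx", "cy" (pixels), "pose" (4x4, takes a point from camera to world coordinates). Camera axes: x right, y up, looking along -z (the intrinsics and any distortion apply to the point x, -y, -z); pixel columns grow to the right and rows downward; lengths in mm; the calibration is good to about 2 mm. A picture is of the moment at which its call begins. There is no depth.
- close_job(): hands the job in, once; it reports no verdict.
The state is a dict: "time": time; "joint_positions": joint angles; "dq": joint speeds; "tau": joint torques, N m; "tool_pos": TCP position; "tcp_rot": TCP orientation; "contact_force": force on the tool from outside, world axes, zero at the start; "moment": the same for the moment, N m; "grip_width": finger opening in mm.
Only numpy, scipy, OpenCV 4.12 (cv2) and the standard library are available. Lean on these libraries where they do the work, as an engineer would, in place of code of your own. Each camera call takes 0.05 s, during which the arm holds its last target.

### The job

Get the kiln props ready for loading the kiln: stand the four fire-clay tubes on the four cork pads of the ware board in order of height, the shortest next to the dark wooden end stop and the tallest next to the steel handle, one tube centred on each pad. Do not knock any tube over.

Things in the scene. Friction and masses are not known exactly. Their poses are not given: they have to be found in the camera images.
- prop_r: loose kiln prop: upright cream fire-clay tube, 40 mm outside diameter, 16 mm bore, 40 mm tall (the four are alike but for their heights of 40, 60, 80 and 100 mm), standing on the pale stone slab (z = 0) on the robot's right. Origin: centre of its underside; z runs up its axis.
- prop_p: loose kiln prop: upright cream fire-clay tube, 40 mm outside diameter, 16 mm bore, 60 mm tall (the four are alike but for their heights of 40, 60, 80 and 100 mm), standing on the pale stone slab (z = 0) on the robot's right. Origin: centre of its underside; z runs up its axis.
- prop_t: loose kiln prop: upright cream fire-clay tube, 40 mm outside diameter, 16 mm bore, 80 mm tall (the four are alike but for their heights of 40, 60, 80 and 100 mm), standing on the pale stone slab (z = 0) on the robot's right. Origin: centre of its underside; z runs up its axis.
- prop_q: loose kiln prop: upright cream fire-clay tube, 40 mm outside diameter, 16 mm bore, 100 mm tall (the four are alike but for their heights of 40, 60, 80 and 100 mm), standing on the pale stone slab (z = 0) on the robot's right. Origin: centre of its underside; z runs up its axis.
- pad_a: one of four like round cork pads, 56 mm diameter and 4 mm thick, fixed in a straight row at 80 mm pitch on a flat plywood ware board (420 x 90 x 12 mm, fixed, its long side along the row, lying on the stone slab at z = 0, to the left of the props). The pads' letters say nothing of their place in the row: it changes at every start. Origin: centre of its underside, 12 mm above the slab, so its top is 16 mm above the slab; y is along the row, x across the board.
- pad_b: one of four like round cork pads, 56 mm diameter and 4 mm thick, fixed in a straight row at 80 mm pitch on a flat plywood ware board (420 x 90 x 12 mm, fixed, its long side along the row, lying on the stone slab at z = 0, to the left of the props). The pads' letters say nothing of their place in the row: it changes at every start. Origin: centre of its underside, 12 mm above the slab, so its top is 16 mm above the slab; y is along the row, x across the board.
- pad_c: one of four like round cork pads, 56 mm diameter and 4 mm thick, fixed in a straight row at 80 mm pitch on a flat plywood ware board (420 x 90 x 12 mm, fixed, its long side along the row, lying on the stone slab at z = 0, to the left of the props). The pads' letters say nothing of their place in the row: it changes at every start. Origin: centre of its underside, 12 mm above the slab, so its top is 16 mm above the slab; y is along the row, x across the board.
- pad_d: one of four like round cork pads, 56 mm diameter and 4 mm thick, fixed in a straight row at 80 mm pitch on a flat plywood ware board (420 x 90 x 12 mm, fixed, its long side along the row, lying on the stone slab at z = 0, to the left of the props). The pads' letters say nothing of their place in the row: it changes at every start. Origin: centre of its underside, 12 mm above the slab, so its top is 16 mm above the slab; y is along the row, x across the board.
- end_stop: dark wooden end stop, a block 80 mm across the board, 24 mm along it and 28 mm high, fixed on one end of the board, in line with the pads; the nearest pad centre is 70 mm away, the next ones 150, 230 and 310 mm. Which end it stands at changes. Origin: centre of its underside, 12 mm above the slab.
- bow_handle: steel bow handle, 30 mm high, 82 mm across the board and about 18 mm along it, fixed on the other end of the board, 70 mm beyond the pad farthest from the end stop. Origin: centre of its feet's underside, 12 mm above the slab.
Things that resemble listed ones, but are neither listed nor needed, are in the scene too. What is shaped like the prop_p but yellow is not meant.

How it is judged:
By the outcome, as a careful person would: the job done as asked, in the order asked, and still so for the second after the job is handed in, with the robot touching nothing.
It also fails if it takes over 109 s, if anything falls off the work surface, if the arm or the gripper's body presses on something with over 40 N, if the wrist force passes 120 N, or if a joint passes its speed limit or range.

## Working session

There is one attempt and no reset: what is moved stays moved. The work goes in short steps, Python scripts to look and compute and a tool call to move; the robot and the scene stay as the last step left them, time stands still between calls to the robot, and variables do not carry over. Pictures are saved under pics/ and viewed, and the job is handed in when it is done.

Besides the shell and the picture viewer there is one more tool, called after "Emit:" by a JSON object that holds its "method" and its "body". carry_out: Moves the arm, as the interface text tells. Shifts and turns lie within -1 to 1; 1 stands for 0.06 m of shift or 8 degrees of turn. Its arguments: {"type":"object","properties":{"xyz":{"type":"array"},"dr":{"type":"array"},"gripper":{"type":"number"}},"required":["xyz","dr"]}

```bash
mkdir -p pics; ls; python3 - <<'E'
from plant import get_obs, capture
import cv2
o=get_obs(); print(o)
for n in ("scene","top"):
    c=capture(n); cv2.imwrite(f"pics/{n}0.png",c["image"]); print({k:v for k,v in c.items() if k!="image"})
    import pickle; pickle.dump(c,open(f"{n}0.pkl","wb"))
E
```

```text
pics
{'time': 0.0, 'joint_positions': array([ 1.00202192e+00,  3.42727441e-01,  1.52499551e+00, -3.23035567e-05,
        1.27535246e+00, -1.46006624e-01]), 'dq': array([ 0.00062089, -0.00015568, -0.002479  , -0.00085329,  0.00031485,
       -0.00132158]), 'tau': array([-1.43392241e-03, -4.31238091e+01, -2.44223768e+01,  7.16203311e-02,
        5.58321574e-02, -1.08265901e-04]), 'tool_pos': array([215.19989559, 478.4814928 , 248.04997492]), 'tcp_rot': array([-3.14012118e+00, -1.85161923e-04,  2.71883417e+00]), 'contact_force': array([-0.38576103, -0.37863867,  0.07708897]), 'moment': array([-0.00506903,  0.0298411 , -0.05435246]), 'grip_width': 91.77251636173786}
{'fx': 482.4209176571173, 'fy': 482.4209176571173, 'cx': 278.10656940016685, 'cy': 207.90484727460725, 'pose': array([[ 5.78950165e-01,  4.20443355e-01, -6.98601526e-01,
        -4.53993643e+02],
       [-8.15168891e-01,  2.79774499e-01, -5.07174436e-01,
        -6.04253975e+02],
       [-1.77872294e-02,  8.63106954e-01,  5.04707836e-01,
         7.15931012e+02],
       [ 0.00000000e+00,  0.00000000e+00,  0.00000000e+00,
         1.00000000e+00]])}
{'fx': 414.3435691478564, 'fy': 414.3435691478564, 'cx': 277.8898308052442, 'cy': 206.58463474958396, 'pose': array([[ 1.22421522e-02,  9.91366691e-01, -1.30545829e-01,
         3.23255019e+02],
       [-9.99736868e-01,  9.60224108e-03, -2.08324461e-02,
         3.71405914e+01],
       [-1.93990607e-02,  1.30766512e-01,  9.91223383e-01,
         1.04162511e+03],
       [ 0.00000000e+00,  0.00000000e+00,  0.00000000e+00,
         1.00000000e+00]])}
```

View pics/scene0.png

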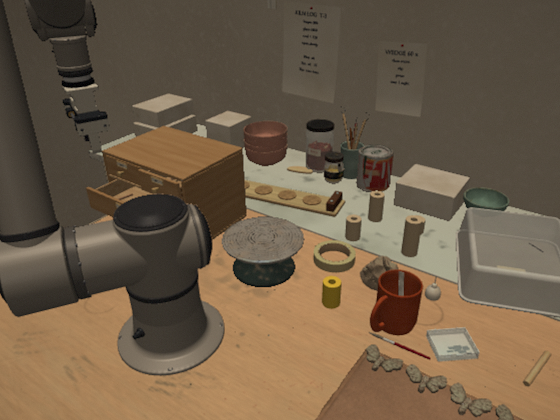

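View pics/top0.png

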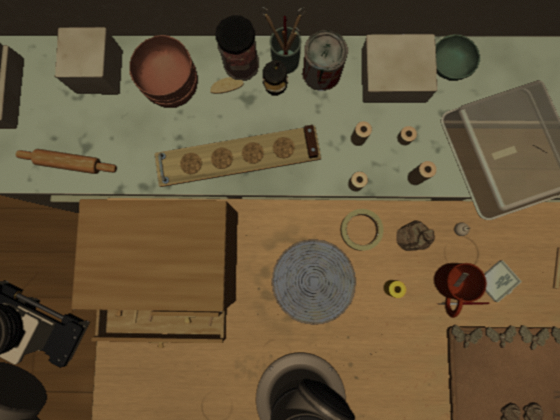

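The top view shows four pads at about (191,163), (222,158), (253,153) and (284,148). The dark stop is at (311,142) and the handle at (162,168). The tubes' tops are near (363,131), (408,133), (427,171) and (359,180), and the yellow decoy is at (398,289).

```bash
python3 - <<'E'
import cv2,pickle,numpy as np
t=pickle.load(open("top0.pkl","rb"))["image"]; s=pickle.load(open("scene0.pkl","rb"))["image"]
def up(im,b=1.6): return np.clip(im.astype(float)*b,0,255).astype(np.uint8)
a=cv2.resize(up(t[110:200,340:450]),None,fx=6,fy=6,interpolation=cv2.INTER_CUBIC)
cv2.imwrite("pics/c1.png",a)
a=cv2.resize(up(t[120:195,145:330]),None,fx=4,fy=4,interpolation=cv2.INTER_CUBIC)
cv2.imwrite("pics/c2.png",a)
a=cv2.resize(up(s[170:270,230:440]),None,fx=3.8,fy=3.8,interpolation=cv2.INTER_CUBIC)
cv2.imwrite("pics/c3.png",a)
E
```

```text
(no output)
```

View pics/c1.png

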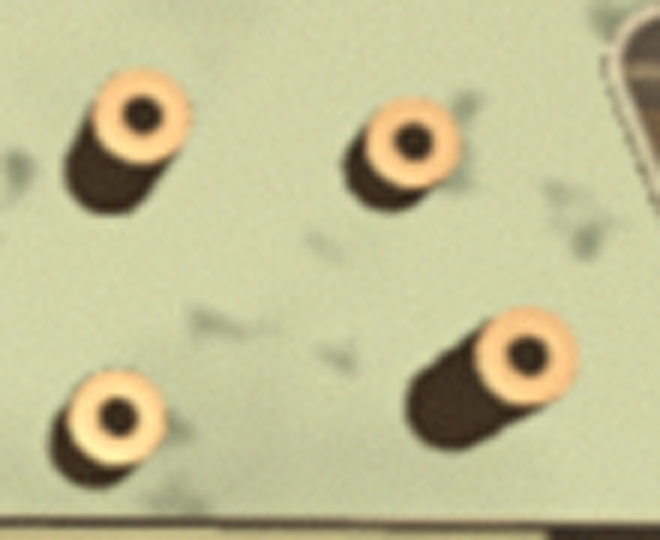

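View pics/c2.png

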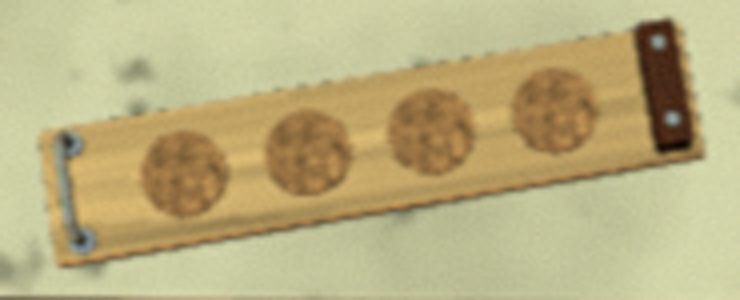

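View pics/c3.png

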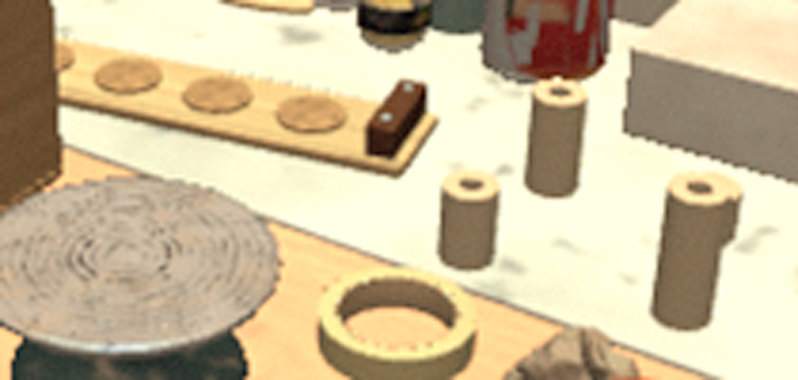

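```bash
cat > h.py <<'E'
import cv2,pickle,numpy as np
def ray(c,u,v):
    d=np.array([(u-c["cx"])/c["fx"],-(v-c["cy"])/c["fy"],-1.0]); P=c["pose"]
    return P[:3,3],P[:3,:3]@d
def onz(c,u,v,z):
    o,d=ray(c,u,v); return o+d*(z-o[2])/d[2]
def proj(c,p):
    P=c["pose"]; q=P[:3,:3].T@(np.asarray(p)-P[:3,3]); return np.array([c["cx"]+c["fx"]*q[0]/-q[2], c["cy"]-c["fy"]*q[1]/-q[2]])
def tops(c,box=(110,200,340,450)):
    im=c["image"].astype(int); r0,r1,c0,c1=box
    b,g,r=[im[r0:r1,c0:c1,i] for i in range(3)]
    m=((r-g>15)&(r>110)).astype(np.uint8)
    out=[]
    cs,_=cv2.findContours(m,cv2.RETR_EXTERNAL,cv2.CHAIN_APPROX_NONE)
    for k in cs:
        if cv2.contourArea(k)<60: continue
        (x,y),(w,h),a=cv2.fitEllipse(k); out.append((x+c0,y+r0,w,h,cv2.contourArea(k)))
    return out
E
python3 - <<'E'
from h import *
t=pickle.load(open("top0.pkl","rb"));s=pickle.load(open("scene0.pkl","rb"))
for e in tops(t):
    print(np.round(e,2))
    for h in (40,60,80,100):
        p=onz(t,e[0],e[1],h); print("  ",h,p[:2].round(1),"top->scene",proj(s,p).round(1),"base",proj(s,[p[0],p[1],0]).round(1))
# pads
im=t["image"]; hsv=cv2.cvtColor(im,cv2.COLOR_BGR2HSV)
for u,v in((191,163),(207,160),(222,158),(150,150)): print(im[v-2:v+3,u-2:u+3].mean((0,1)).round(), hsv[v,u])
E
```

```text
[359.52 178.64  13.4   15.88 162.  ]
   40 [ 526.2 -141.1] top->scene [355.4 223.9] base [354.4 236.6]
   60 [ 522.1 -137.5] top->scene [353.9 217.6] base [352.5 236.9]
   80 [ 518.1 -134. ] top->scene [352.4 211.3] base [350.6 237.2]
   100 [ 514.  -130.4] top->scene [350.9 204.8] base [348.7 237.5]
[427.52 168.71  15.34  16.01 191.5 ]
   40 [ 552.4 -307.5] top->scene [420.5 239.1] base [418.4 252.3]
   60 [ 547.8 -300.6] top->scene [418.2 232.3] base [415.1 252.3]
   80 [ 543.2 -293.7] top->scene [415.8 225.4] base [411.8 252.3]
   100 [ 538.6 -286.8] top->scene [413.4 218.4] base [408.5 252.3]
[408.39 133.1   14.11  15.12 166.  ]
   40 [ 642.2 -263.4] top->scene [417.1 218.1] base [415.3 230.8]
   60 [ 635.9 -257.4] top->scene [415. 212.] base [412.2 231.2]
   80 [ 629.5 -251.4] top->scene [412.8 205.8] base [409.2 231.6]
   100 [ 623.1 -245.4] top->scene [410.6 199.5] base [406.1 232. ]
[363.3  128.8   14.65  15.65 178.5 ]
   40 [ 652.6 -152.2] top->scene [380.1 204.9] base [378.9 217.2]
   60 [ 646.  -148.4] top->scene [378.5 199.2] base [376.6 217.8]
   80 [ 639.5 -144.6] top->scene [376.8 193.5] base [374.4 218.4]
   100 [ 632.9 -140.8] top->scene [375.1 187.6] base [372.1 219. ]
[43. 74. 97.] [ 17 143 100]
[ 68. 110. 129.] [ 21 120 132]
[43. 74. 98.] [ 17 141 101]
[103. 131. 130.] [ 32  53 131]
```

```bash
python3 - <<'E'
from h import *
t=pickle.load(open("top0.pkl","rb"));s=pickle.load(open("scene0.pkl","rb"))
for z in (100,130,160,180,200,220): 
    p=onz(t,229,200.5,z); print(z,p.round(0),proj(s,p).round(0), onz(t,80,200,z).round(0))
im=t["image"].astype(int); hsv=cv2.cvtColor(t["image"],cv2.COLOR_BGR2HSV)
m=np.zeros(im.shape[:2],np.uint8); R=im[...,2]
sub=(R<115)&(R>70)&(hsv[...,0]<20)&(hsv[...,1]>110)
m[140:180,170:300]=sub[140:180,170:300]
m=cv2.morphologyEx(m,cv2.MORPH_CLOSE,np.ones((3,3)));m=cv2.morphologyEx(m,cv2.MORPH_OPEN,np.ones((3,3)))
n,l,st,ce=cv2.connectedComponentsWithStats(m)
P=[]
for i in range(1,n):
    if st[i,4]>100: 
        p=onz(t,*ce[i],16); P.append(p); print(ce[i].round(2),st[i],p.round(1))
P=np.array(P); print(np.diff(P,axis=0), np.linalg.norm(np.diff(P,axis=0),axis=1))
# bores
for (u,v) in ((359,179),(427,169),(408,133),(363,129)):
    w=im[v-5:v+6,u-5:u+6,2]; k=np.clip(100-w,0,None); yy,xx=np.mgrid[v-5:v+6,u-5:u+6]
    yy0=(np.hypot(yy-v,xx-u)<5.2); k=k*yy0; print("bore",(xx*k).sum()/k.sum(),(yy*k).sum()/k.sum())
E
```

```text
100 [460. 170. 100.] [246. 183.] [458. 516. 100.]
130 [456. 165. 130.] [245. 174.] [454. 501. 130.]
160 [452. 161. 160.] [245. 165.] [450. 486. 160.]
180 [449. 158. 180.] [245. 159.] [447. 475. 180.]
200 [446. 156. 200.] [244. 153.] [444. 465. 200.]
220 [443. 153. 220.] [244. 146.] [441. 455. 220.]
[283.3  148.05] [273 140  22  18 346] [608.7  46.8  16. ]
[252.39 152.46] [242 142  22  22 388] [596.6 125.3  16. ]
[221.42 157.76] [211 147  22  22 388] [582.2 203.9  16. ]
[190.47 163.08] [180 153  22  22 374] [567.8 282.4  16. ]
[[-12.06898912  78.50078697   0.        ]
 [-14.40209487  78.60716166   0.        ]
 [-14.4431308   78.5262019    0.        ]] [79.42313299 79.91561925 79.84339931]
bore 359.2576815642458 179.08798882681563
bore 427.5566563467492 168.81362229102166
bore 408.54059829059827 133.21866096866097
bore 363.3296398891967 128.696675900277
```

```bash
python3 - <<'E'
from h import *
t=pickle.load(open("top0.pkl","rb"));s=pickle.load(open("scene0.pkl","rb"))
def up(im,b=1.6): return np.clip(im.astype(float)*b,0,255).astype(np.uint8)
cv2.imwrite("pics/c4.png",cv2.resize(up(t["image"][20:220,340:560]),None,fx=3,fy=3,interpolation=cv2.INTER_CUBIC))
cv2.imwrite("pics/c5.png",cv2.resize(up(s["image"][140:310,360:560]),None,fx=3.5,fy=3.5,interpolation=cv2.INTER_CUBIC))
E
```

```text
(no output)
```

View pics/c4.png

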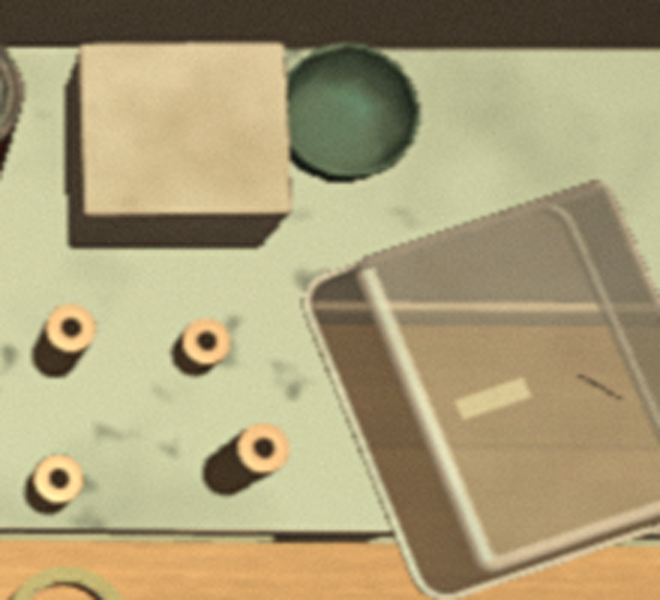

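View pics/c5.png

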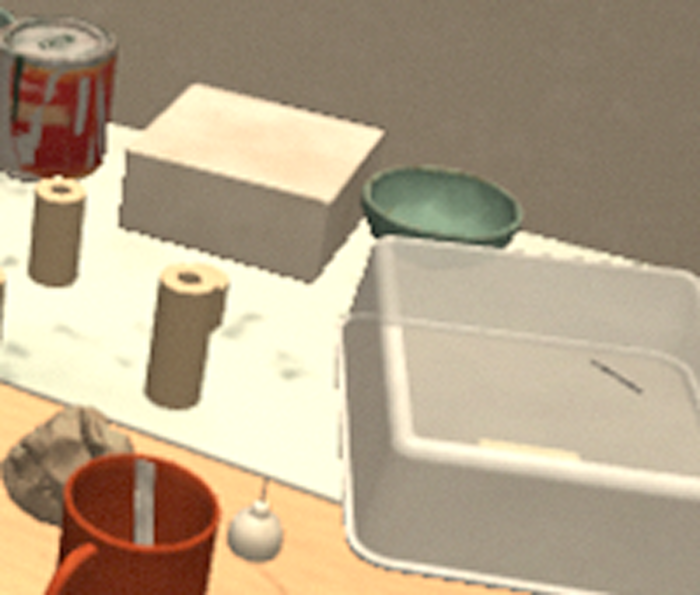

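```bash
python3 - <<'E'
from h import *
t=pickle.load(open("top0.pkl","rb"));s=pickle.load(open("scene0.pkl","rb"))
def tri(a,b):
    o1,d1=ray(t,*a);o2,d2=ray(s,*b); A=np.array([d1,-d2]).T
    k=np.linalg.lstsq(A,o2-o1,rcond=None)[0]; p,q=o1+k[0]*d1,o2+k[1]*d2; return ((p+q)/2).round(0),np.linalg.norm(p-q).round(1)
print("box",tri((368.3,91),(396.3,182.9)),tri((436.7,90.3),(452,198)))
print("tray",tri((503.3,208.3),(474.3,267.1)))
print("tray outer z0", onz(t,442,118,0),onz(t,485,217,0))
for h,a in ((60,(359.25,179.1)),(100,(427.5,168.8)),(40,(408.5,133.2)),(80,(363.3,128.8))): 
    p=onz(t,*a,h); print(h,p.round(1),np.hypot(*p[:2]),np.arctan2(p[1],p[0]))
E
```

```text
box (array([ 737., -159.,   75.]), np.float64(0.6)) (array([ 737., -322.,   76.]), np.float64(4.8))
tray (array([ 450., -461.,   84.]), np.float64(3.1))
tray outer z0 [ 695.88220279 -363.09927632    0.        ] [ 439.16385274 -459.84102984    0.        ]
60 [ 521.  -136.9   60. ] 538.6865162464746 -0.25687537312831726
100 [ 538.4 -286.8  100. ] 610.021876847154 -0.48939288454150726
40 [ 642.  -263.7   40. ] 694.027762739025 -0.38976311421081755
80 [ 639.5 -144.6   80. ] 655.6020885958357 -0.2223794720272464
```

Emit:
{"method": "carry_out", "body": {"xyz": [[0,0,-0.12],[0,0,-0.12],[0,0,-0.12],[0,0,-0.12],[0,0,-0.12],[0,0,-0.12],[0,0,-0.12],[0,0,-0.12]], "dr": [[0,0,0.866],[0,0,0.866],[0,0,0.866],[0,0,0.866],[0,0,0.866],[0,0,0.866],[0,0,0.866],[0,0,0.866]], "gripper": 1}}

```text
time: 1.1
tool_pos: [215.3, 478.6, 306.1]
tcp_rot: [-3.141, 0.001, 1.747]
contact_force: [0.9, -0.8, 0.7]
grip_width: 92.1
```

```bash
cat > go.py <<'E'
import sys,numpy as np
from plant import get_obs
from scipy.spatial.transform import Rotation as Ro
o=get_obs(); p=np.array(o["tool_pos"]); R=Ro.from_euler("xyz",o["tcp_rot"]).as_matrix()
print("t",round(o["time"],2),"tcp",p.round(1),"rot",np.round(o["tcp_rot"],4),"F",np.round(o["contact_force"],1),"w",round(o["grip_width"],1),"q6",round(o["joint_positions"][5],2))
for a in sys.argv[1:]:
    q=np.array([float(v) for v in a.split(",")]); d=R.T@(q-p)/60; print("to",q,"units",d.round(3),"min rows",int(np.ceil(np.linalg.norm(d)/1.0))); p=q
E
python3 go.py 560,230,290 538.4,-286.8,200 538.4,-286.8,73
```

```text
t 1.1 tcp [215.3 478.6 306.1] rot [-3.1410e+00  7.0000e-04  1.7474e+00] F [ 0.9 -0.8  0.7] w 92.1 q6 0.83
to [560. 230. 290.] units [-5.088  4.928  0.27 ] min rows 8
to [ 538.4 -286.8  200. ] units [-8.415 -1.867  1.507] min rows 9
to [ 538.4 -286.8   73. ] units [1.000e-03 1.000e-03 2.117e+00] min rows 3
```

Emit:
{"method": "carry_out", "body": {"xyz": [[-0.636,0.616,0.034],[-0.636,0.616,0.034],[-0.636,0.616,0.034],[-0.636,0.616,0.034],[-0.636,0.616,0.034],[-0.636,0.616,0.034],[-0.636,0.616,0.034],[-0.636,0.616,0.034]], "dr": [[0,0,0],[0,0,0],[0,0,0],[0,0,0],[0,0,0],[0,0,0],[0,0,0],[0,0,0]]}}

```text
time: 2.1
tool_pos: [562.3, 230.4, 289.5]
tcp_rot: [-3.141, -0.0, 1.751]
contact_force: [0.3, 0.5, -0.2]
grip_width: 91.7
```

Emit:
{"method": "carry_out", "body": {"xyz": [[-0.84,-0.187,0.15],[-0.84,-0.187,0.15],[-0.84,-0.187,0.15],[-0.84,-0.187,0.15],[-0.84,-0.187,0.15],[-0.84,-0.187,0.15],[-0.84,-0.187,0.15],[-0.84,-0.187,0.15]], "dr": [[0,0,0],[0,0,0],[0,0,0],[0,0,0],[0,0,0],[0,0,0],[0,0,0],[0,0,0]]}}

```text
time: 3.1
tool_pos: [544.9, -182.7, 217.4]
tcp_rot: [-3.141, -0.001, 1.751]
contact_force: [-0.0, 0.3, 0.2]
grip_width: 92.0
```

```bash
python3 go.py  538.4,-286.8,180 538.4,-286.8,73
```

```text
t 3.1 tcp [ 544.9 -182.7  217.4] rot [-3.1412e+00 -5.0000e-04  1.7515e+00] F [-0.   0.3  0.2] w 92.0 q6 -0.64
to [ 538.4 -286.8  180. ] units [-1.688 -0.417  0.622] min rows 2
to [ 538.4 -286.8   73. ] units [-1.000e-03  1.000e-03  1.783e+00] min rows 2
```

Emit:
{"method": "carry_out", "body": {"xyz": [[-0.563,-0.139,0.207],[-0.563,-0.139,0.207],[-0.563,-0.139,0.207],[0,0,0]], "dr": [[0,0,0],[0,0,0],[0,0,0],[0,0,0]]}}

```text
time: 3.6
tool_pos: [537.7, -287.2, 178.8]
tcp_rot: [-3.139, -0.002, 1.748]
contact_force: [1.2, -0.5, 0.3]
grip_width: 91.9
```

```bash
python3 go.py  538.4,-286.8,180 538.4,-286.8,73; python3 - <<'E'
from h import *
from plant import capture
a=[]
for n in ("top","scene"):
    i=capture(n)["image"]; a.append(np.clip(i[60:300,280:560]*1.5,0,255).astype(np.uint8))
cv2.imwrite("pics/a1.png",cv2.resize(np.hstack(a),None,fx=1.42,fy=1.42))
E
```

```text
t 3.6 tcp [ 537.7 -287.2  178.8] rot [-3.1393e+00 -1.8000e-03  1.7484e+00] F [ 1.2 -0.5  0.3] w 91.9 q6 -0.79
to [ 538.4 -286.8  180. ] units [ 0.005  0.012 -0.019] min rows 1
to [ 538.4 -286.8   73. ] units [-0.003  0.004  1.783] min rows 2
```

View pics/a1.png

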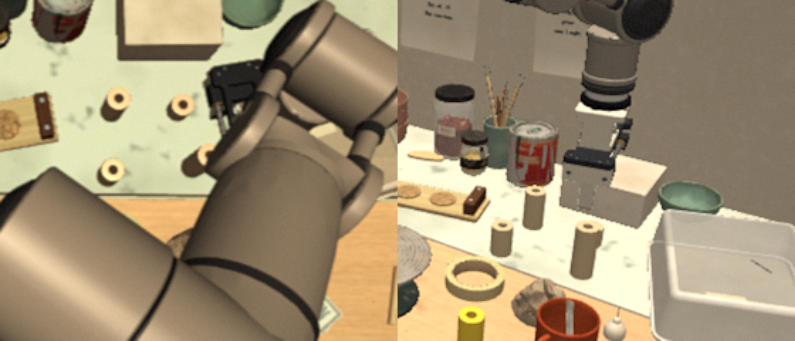

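Emit:
{"method": "carry_out", "body": {"xyz": [[0.005,0.012,0.6],[0,0,0.6],[0,0,0.53],[0,0,0]], "dr": [[0,0,0],[0,0,0],[0,0,0],[0,0,0]]}}

```text
time: 4.2
tool_pos: [538.6, -282.8, 75.2]
tcp_rot: [-3.138, -0.004, 1.753]
contact_force: [0.4, 0.7, 0.9]
grip_width: 91.8
```

Emit:
{"method": "carry_out", "body": {"xyz": [[0,0,0],[0,0,0],[0,0,0],[0,0,0],[0,0,0],[0,0,0]], "dr": [[0,0,0],[0,0,0],[0,0,0],[0,0,0],[0,0,0],[0,0,0]], "gripper": -0.4}}

```text
time: 4.95
tool_pos: [539.5, -285.0, 76.9]
tcp_rot: [3.142, -0.0, 1.751]
contact_force: [-1.4, 0.0, -0.3]
grip_width: 40.0
```

```bash
python3 go.py; python3 - <<'E'
from h import *
from plant import capture
i=capture("scene")["image"]; cv2.imwrite("pics/a2.png",cv2.resize(np.clip(i[100:300,340:500]*1.5,0,255).astype(np.uint8),None,fx=3,fy=3))
E
```

```text
t 4.95 tcp [ 539.5 -285.    76.9] rot [ 3.1416e+00 -1.0000e-04  1.7514e+00] F [-1.4  0.  -0.3] w 40.0 q6 -0.79
```

View pics/a2.png

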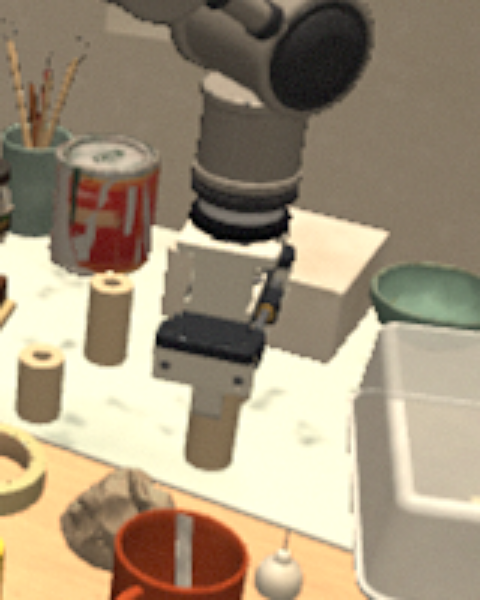

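Emit:
{"method": "carry_out", "body": {"xyz": [[0,0,-0.3],[0,0,-0.6],[0,0,-0.6],[0,0,-0.6],[0.4,0.1,0],[0.8,0.18,0],[0.8,0.18,0],[0.8,0.18,0]], "dr": [[0,0,0],[0,0,0],[0,0,0],[0,0,0],[0,0,0],[0,0,0],[0,0,0],[0,0,0]]}}

```text
time: 6.0
tool_pos: [546.1, -109.9, 202.1]
tcp_rot: [-3.14, -0.001, 1.752]
contact_force: [-0.1, 0.4, -2.3]
grip_width: 39.8
```

```bash
python3 go.py 567.8,282.4,203
```

```text
t 6.0 tcp [ 546.1 -109.9  202.1] rot [-3.1400e+00 -1.5000e-03  1.7517e+00] F [-0.1  0.4 -2.3] w 39.8 q6 -0.52
to [567.8 282.4 203. ] units [ 6.367  1.532 -0.008] min rows 7
```

Emit:
{"method": "carry_out", "body": {"xyz": [[0.85,0.2,0],[0.85,0.2,0],[0.85,0.2,0],[0.85,0.2,0],[0.85,0.2,0],[0.85,0.2,0],[0.85,0.2,0],[0.42,0.13,0]], "dr": [[0,0,0],[0,0,0],[0,0,0],[0,0,0],[0,0,0],[0,0,0],[0,0,0],[0,0,0]]}}

```text
time: 7.0
tool_pos: [566.7, 283.3, 201.9]
tcp_rot: [-3.139, -0.0, 1.755]
contact_force: [0.2, 0.0, -0.5]
grip_width: 39.8
```

Emit:
{"method": "carry_out", "body": {"xyz": [[0,0,0],[0,0,0]], "dr": [[0,0,0],[0,0,0]]}}

```text
time: 7.25
tool_pos: [567.8, 279.5, 202.2]
tcp_rot: [-3.14, 0.001, 1.752]
contact_force: [0.1, -0.5, -2.2]
grip_width: 40.0
```

```bash
python3 go.py 567.8,282.4,203;  python3 - <<'E'
from h import *
from plant import capture
a=[]
for n in ("top","scene"):
    i=capture(n)["image"]; a.append(np.clip(i[60:300,60:340]*1.5,0,255).astype(np.uint8))
cv2.imwrite("pics/a3.png",cv2.resize(np.hstack(a),None,fx=1.42,fy=1.42))
E
```

```text
t 7.25 tcp [567.8 279.5 202.2] rot [-3.1398e+00  5.0000e-04  1.7519e+00] F [ 0.1 -0.5 -2.2] w 40.0 q6 0.16
to [567.8 282.4 203. ] units [ 0.047  0.009 -0.013] min rows 1
```

View pics/a3.png

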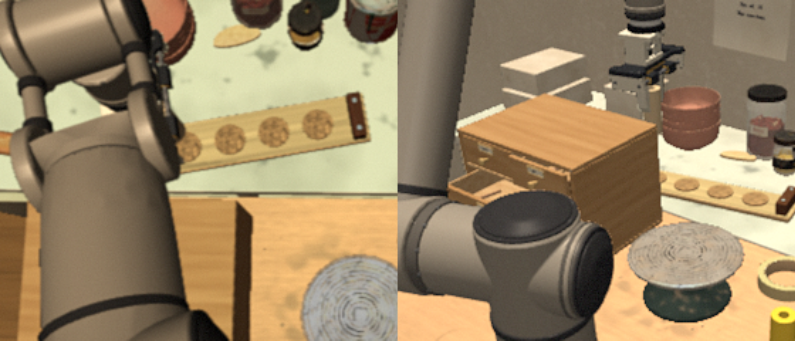

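Emit:
{"method": "carry_out", "body": {"xyz": [[0.075,0,0.5],[0,0,0.6],[0,0,0.45],[0,0,0.15],[0,0,0.1],[0,0,0]], "dr": [[0,0,0],[0,0,0],[0,0,0],[0,0,0],[0,0,0],[0,0,0]]}}

```text
time: 8.1
tool_pos: [568.4, 284.0, 95.6]
tcp_rot: [3.141, -0.0, 1.751]
contact_force: [0.1, 0.8, -0.7]
grip_width: 39.7
```

```bash
python3 go.py 567.8,282.4,93.5
```

```text
t 8.1 tcp [568.4 284.   95.6] rot [ 3.1405e+00 -2.0000e-04  1.7511e+00] F [ 0.1  0.8 -0.7] w 39.7 q6 0.16
to [567.8 282.4  93.5] units [-0.025 -0.014  0.036] min rows 1
```

Emit:
{"method": "carry_out", "body": {"xyz": [[0,0,0.02],[0,0,0.01],[0,0,0]], "dr": [[0,0,0],[0,0,0],[0,0,0]]}}

```text
time: 8.48
tool_pos: [568.0, 284.3, 93.5]
tcp_rot: [3.141, -0.0, 1.752]
contact_force: [-0.5, -0.7, -2.0]
grip_width: 39.6
```

```bash
python3 go.py
```

```text
t 8.47 tcp [568.  284.3  93.5] rot [ 3.1410e+00 -2.0000e-04  1.7515e+00] F [-0.5 -0.7 -2. ] w 39.6 q6 0.16
```

Emit:
{"method": "carry_out", "body": {"xyz": [[0,0,0],[0,0,0],[0,0,0],[0,0,0],[0,0,-0.3],[0,0,-0.6],[0,0,-0.6],[0,0,-0.5]], "dr": [[0,0,0],[0,0,0],[0,0,0],[0,0,0],[0,0,0],[0,0,0],[0,0,0],[0,0,0]], "gripper": 0.8}}

```text
time: 9.48
tool_pos: [568.3, 284.3, 216.3]
tcp_rot: [3.139, -0.001, 1.751]
contact_force: [0.1, -0.3, -0.8]
grip_width: 82.8
```

```bash
python3 go.py 639.5,-144.6,200
```

```text
t 9.47 tcp [568.3 284.3 216.3] rot [ 3.1389e+00 -5.0000e-04  1.7515e+00] F [ 0.1 -0.3 -0.8] w 82.8 q6 0.16
to [ 639.5 -144.6  200. ] units [-7.245 -0.117  0.268] min rows 8
```

Emit:
{"method": "carry_out", "body": {"xyz": [[-0.9,-0.015,0.03],[-0.95,-0.015,0.03],[-0.95,-0.015,0.03],[-0.95,-0.015,0.03],[-0.95,-0.015,0.03],[-0.95,-0.015,0.03],[-0.95,-0.015,0.03],[-0.64,-0.012,0.03]], "dr": [[0,0,0],[0,0,0],[0,0,0],[0,0,0],[0,0,0],[0,0,0],[0,0,0],[0,0,0]]}}

```text
time: 10.48
tool_pos: [639.3, -147.3, 200.2]
tcp_rot: [3.14, 0.001, 1.75]
contact_force: [0.5, -0.4, 0.5]
grip_width: 82.9
```

Emit:
{"method": "carry_out", "body": {"xyz": [[0,0,0],[0,0,0]], "dr": [[0,0,0],[0,0,0]]}}

```text
time: 10.72
tool_pos: [639.1, -144.0, 199.6]
tcp_rot: [3.141, -0.0, 1.751]
contact_force: [-0.4, -0.0, -0.5]
grip_width: 82.7
```

```bash
python3 go.py 639.5,-144.6,62; python3 - <<'E'
from h import *
from plant import capture
a=[]
for n in ("top","scene"):
    c=capture(n); i=c["image"]; a.append(np.clip(i[60:300,150:430]*1.5,0,255).astype(np.uint8))
cv2.imwrite("pics/a4.png",cv2.resize(np.hstack(a),None,fx=1.42,fy=1.42))
E
```

```text
t 10.72 tcp [ 639.1 -144.   199.6] rot [ 3.1408e+00 -1.0000e-04  1.7514e+00] F [-0.4 -0.  -0.5] w 82.7 q6 -0.52
to [ 639.5 -144.6   62. ] units [-0.012  0.003  2.293] min rows 3
```

View pics/a4.png

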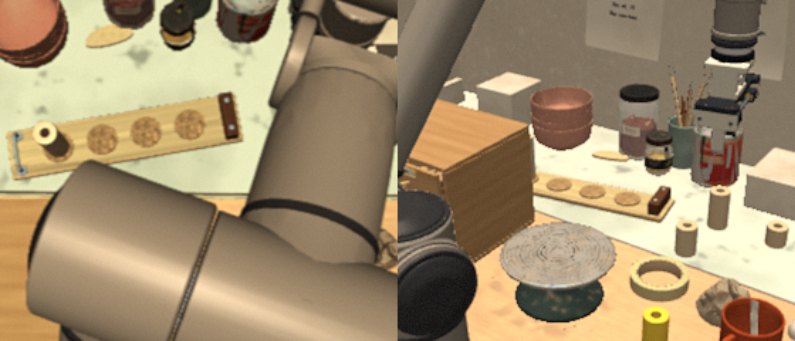

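The top view shows the 100 mm tube standing on the far-left pad, with its top at about (183,152). The 40 mm tube is now in full view in the scene picture. I'll measure where the 100 mm tube ended up.

```bash
python3 - <<'E'
from h import *
from plant import capture
c=capture("top")
for e in tops(c,(135,175,165,210)):
    print(np.round(e,1),onz(c,e[0],e[1],116).round(1))
cv2.imwrite("pics/a5.png",cv2.resize(np.clip(c["image"][135:195,150:240]*1.5,0,255).astype(np.uint8),None,fx=6,fy=6,interpolation=cv2.INTER_CUBIC))
E
```

```text
[ 188.3  160.2   31.6   52.5 1189.5] [550.6 263.8 116. ]
```

View pics/a5.png

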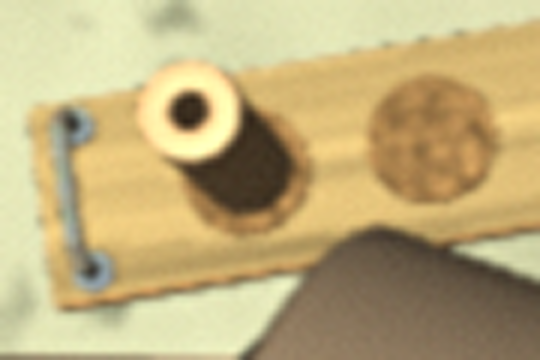

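Emit:
{"method": "carry_out", "body": {"xyz": [[-0.01,0,0.6],[0,0,0.6],[0,0,0.6],[0,0,0.43],[0,0,0],[0,0,0]], "dr": [[0,0,0],[0,0,0],[0,0,0],[0,0,0],[0,0,0],[0,0,0]]}}

```text
time: 11.62
tool_pos: [640.0, -144.6, 66.4]
tcp_rot: [3.14, 0.001, 1.752]
contact_force: [0.0, -0.2, 0.0]
grip_width: 82.8
```

Emit:
{"method": "carry_out", "body": {"xyz": [[0,0,0],[0,0,0],[0,0,0],[0,0,0],[0,0,0],[0,0,0]], "dr": [[0,0,0],[0,0,0],[0,0,0],[0,0,0],[0,0,0],[0,0,0]], "gripper": -0.4}}

```text
time: 12.38
tool_pos: [639.3, -145.0, 65.0]
tcp_rot: [3.141, -0.0, 1.751]
contact_force: [0.4, -0.2, 0.2]
grip_width: 39.7
```

```bash
python3 -c "
from h import *
t=pickle.load(open('top0.pkl','rb')); print(onz(t,181.25,153.1,116), onz(t,190.47,163.08,16))"; python3 go.py
```

```text
[567.26373686 280.75572271 116.        ] [567.75805875 282.39811275  16.        ]
t 12.38 tcp [ 639.3 -145.    65. ] rot [ 3.1414 -0.      1.7514] F [ 0.4 -0.2  0.2] w 39.7 q6 -0.52
```

Emit:
{"method": "carry_out", "body": {"xyz": [[0,0,-0.3],[0,0,-0.5],[0,0,-0.5],[0,0,-0.3],[0.5,0.01,0],[0.8,0.015,0],[0.8,0.015,0],[0.8,0.015,0]], "dr": [[0,0,0],[0,0,0],[0,0,0],[0,0,0],[0,0,0],[0,0,0],[0,0,0],[0,0,0]]}}

```text
time: 13.38
tool_pos: [611.0, 28.1, 162.2]
tcp_rot: [3.14, 0.0, 1.751]
contact_force: [-0.4, -0.4, -1.5]
grip_width: 39.8
```

Emit:
{"method": "carry_out", "body": {"xyz": [[0.8,0.015,0],[0.8,0.015,0],[0.8,0.015,0],[0.59,0.009,0],[0,0,0],[0,0,0],[0,0,0]], "dr": [[0,0,0],[0,0,0],[0,0,0],[0,0,0],[0,0,0],[0,0,0],[0,0,0]]}}

```text
time: 14.25
tool_pos: [582.5, 202.7, 161.3]
tcp_rot: [3.141, 0.0, 1.75]
contact_force: [-0.2, 0.3, -1.0]
grip_width: 39.7
```

```bash
python3 go.py 582.2,203.9,81.5;  python3 - <<'E'
from h import *
from plant import capture
a=[]
for n in ("top","scene"):
    i=capture(n)["image"]; a.append(np.clip(i[60:300,120:400]*1.5,0,255).astype(np.uint8))
cv2.imwrite("pics/a6.png",cv2.resize(np.hstack(a),None,fx=1.42,fy=1.42))
E
```

```text
t 14.25 tcp [582.5 202.7 161.3] rot [3.1412e+00 1.0000e-04 1.7501e+00] F [-0.2  0.3 -1. ] w 39.7 q6 0.03
to [582.2 203.9  81.5] units [ 2.10e-02 -1.00e-03  1.33e+00] min rows 2
```

View pics/a6.png

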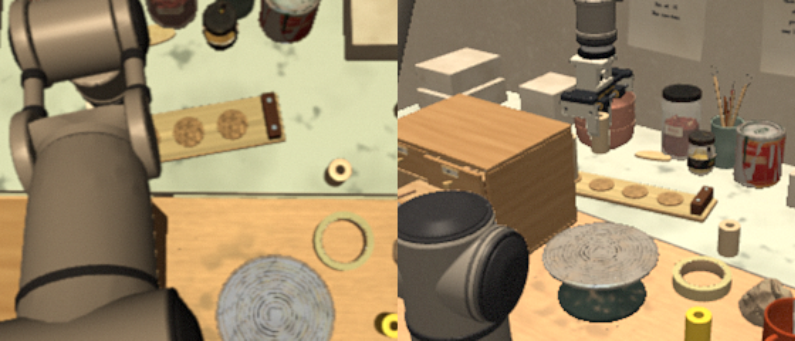

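The 80 mm tube is held above the third pad, clear of everything around it.

Emit:
{"method": "carry_out", "body": {"xyz": [[0.015,0,0.3],[0,0,0.5],[0,0,0.35],[0,0,0.15],[0,0,0.03],[0,0,0],[0,0,0]], "dr": [[0,0,0],[0,0,0],[0,0,0],[0,0,0],[0,0,0],[0,0,0],[0,0,0]]}}

```text
time: 15.22
tool_pos: [582.4, 204.8, 82.0]
tcp_rot: [3.14, -0.0, 1.751]
contact_force: [-0.9, 0.3, -0.9]
grip_width: 39.9
```

```bash
python3 go.py 582.2,203.9,81.5
```

```text
t 15.22 tcp [582.4 204.8  82. ] rot [ 3.1401e+00 -1.0000e-04  1.7514e+00] F [-0.9  0.3 -0.9] w 39.9 q6 0.03
to [582.2 203.9  81.5] units [-0.013 -0.006  0.008] min rows 1
```

Emit:
{"method": "carry_out", "body": {"xyz": [[0,0,0],[0,0,0],[0,0,0],[0,0,0],[0,0,-0.3],[0,0,-0.5],[0,0,-0.5],[0,0,-0.5]], "dr": [[0,0,0],[0,0,0],[0,0,0],[0,0,0],[0,0,0],[0,0,0],[0,0,0],[0,0,0]], "gripper": 0.8}}

```text
time: 16.23
tool_pos: [582.1, 204.7, 191.6]
tcp_rot: [3.14, -0.0, 1.751]
contact_force: [-0.5, 0.3, -0.3]
grip_width: 82.7
```

```bash
python3 go.py 521,-136.9,150 521,-136.9,48
```

```text
t 16.23 tcp [582.1 204.7 191.6] rot [ 3.1400e+00 -1.0000e-04  1.7515e+00] F [-0.5  0.3 -0.3] w 82.7 q6 0.03
to [ 521.  -136.9  150. ] units [-5.418 -2.027  0.69 ] min rows 6
to [ 521.  -136.9   48. ] units [-0.    -0.003  1.7  ] min rows 2
```

Emit:
{"method": "carry_out", "body": {"xyz": [[-0.77,-0.29,0],[-0.77,-0.29,0],[-0.77,-0.29,0],[-0.77,-0.29,0.1],[-0.77,-0.29,0.2],[-0.77,-0.29,0.2],[-0.8,-0.29,0.15],[0,0,0]], "dr": [[0,0,0],[0,0,0],[0,0,0],[0,0,0],[0,0,0],[0,0,0],[0,0,0],[0,0,0]]}}

```text
time: 17.23
tool_pos: [520.0, -140.3, 150.7]
tcp_rot: [3.141, 0.001, 1.747]
contact_force: [0.9, 0.5, 0.1]
grip_width: 82.5
```

```bash
python3 go.py 521,-136.9,48; python3 - <<'E'
from h import *
from plant import capture
a=[]
for n in ("top","scene"):
    c=capture(n); i=c["image"]; a.append(np.clip(i[100:260,150:430]*1.5,0,255).astype(np.uint8))
    if n=="top": top=i
cv2.imwrite("pics/a7.png",cv2.resize(np.hstack(a),None,fx=1.42,fy=1.42))
cv2.imwrite("pics/a8.png",cv2.resize(np.clip(top[125:195,150:270]*1.5,0,255).astype(np.uint8),None,fx=6,fy=6,interpolation=cv2.INTER_CUBIC))
E
```

```text
t 17.23 tcp [ 520.  -140.3  150.7] rot [3.1413e+00 7.0000e-04 1.7468e+00] F [0.9 0.5 0.1] w 82.5 q6 -0.58
to [ 521.  -136.9   48. ] units [0.054 0.025 1.712] min rows 2
```

View pics/a7.png

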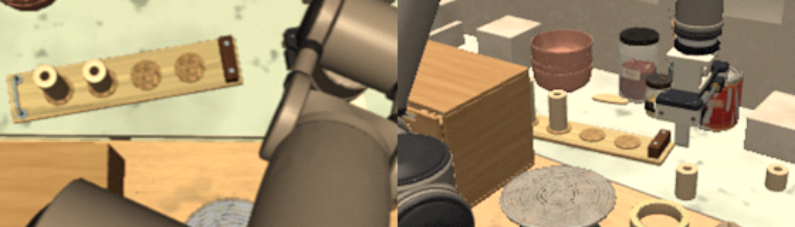

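View pics/a8.png

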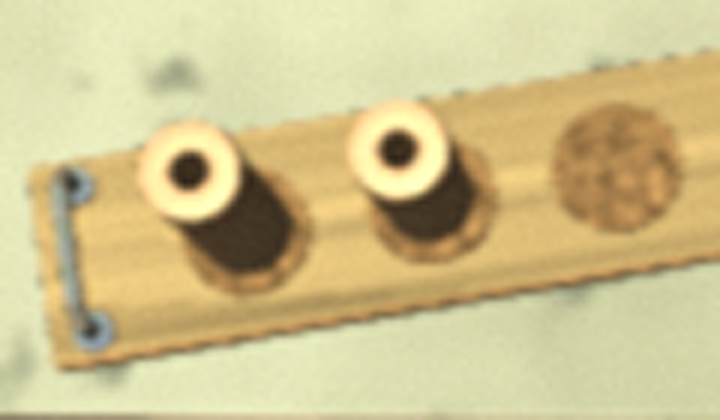

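Emit:
{"method": "carry_out", "body": {"xyz": [[0,0,0.3],[0,0,0]], "dr": [[0,0,0],[0,0,0]]}}

```text
time: 17.58
tool_pos: [520.4, -135.6, 132.0]
tcp_rot: [-3.14, -0.001, 1.753]
contact_force: [-0.7, 0.7, -0.4]
grip_width: 82.9
```

```bash
python3 go.py 521,-136.9,48; python3 -c "
from h import *
t=pickle.load(open('top0.pkl','rb')); print(onz(t,216.1,149.4,96))"
```

```text
t 17.57 tcp [ 520.4 -135.6  132. ] rot [-3.1404e+00 -1.1000e-03  1.7532e+00] F [-0.7  0.7 -0.4] w 82.9 q6 -0.58
to [ 521.  -136.9   48. ] units [-0.025  0.008  1.399] min rows 2
[582.04807683 204.03418742  96.        ]
```

Emit:
{"method": "carry_out", "body": {"xyz": [[-0.01,0.01,0.5],[0,0,0.5],[0,0,0.435],[0,0,0],[0,0,0]], "dr": [[0,0,0],[0,0,0],[0,0,0],[0,0,0],[0,0,0]]}}

```text
time: 18.2
tool_pos: [522.3, -137.4, 47.4]
tcp_rot: [3.14, 0.001, 1.752]
contact_force: [-0.4, -0.8, 0.7]
grip_width: 82.5
```

Emit:
{"method": "carry_out", "body": {"xyz": [[0,0,0],[0,0,0],[0,0,0],[0,0,0],[0,0,0],[0,0,0]], "dr": [[0,0,0],[0,0,0],[0,0,0],[0,0,0],[0,0,0],[0,0,0]], "gripper": -0.4}}

```text
time: 18.95
tool_pos: [521.3, -137.6, 46.1]
tcp_rot: [3.142, -0.0, 1.751]
contact_force: [-1.0, -0.8, 0.4]
grip_width: 39.6
```

```bash
python3 go.py 521,-136.9,46 596.6,125.3,46
```

```text
t 18.95 tcp [ 521.3 -137.6   46.1] rot [ 3.1415e+00 -1.0000e-04  1.7514e+00] F [-1.  -0.8  0.4] w 39.6 q6 -0.58
to [ 521.  -136.9   46. ] units [ 0.012 -0.003  0.001] min rows 1
to [596.6 125.3  46. ] units [4.073 2.025 0.   ] min rows 5
```

Emit:
{"method": "carry_out", "body": {"xyz": [[0,0,-0.3],[0,0,-0.6],[0,0,-0.6],[0.4,0.2,0],[0.75,0.372,0],[0.75,0.372,0],[0.75,0.372,0],[0.75,0.372,0]], "dr": [[0,0,0],[0,0,0],[0,0,0],[0,0,0],[0,0,0],[0,0,0],[0,0,0],[0,0,0]]}}

```text
time: 19.95
tool_pos: [584.3, 82.9, 135.8]
tcp_rot: [-3.141, -0.0, 1.751]
contact_force: [0.7, -1.1, -0.6]
grip_width: 39.7
```

Emit:
{"method": "carry_out", "body": {"xyz": [[0.673,0.334,0],[0,0,0],[0,0,0],[0,0,0],[0,0,0]], "dr": [[0,0,0],[0,0,0],[0,0,0],[0,0,0],[0,0,0]]}}

```text
time: 20.58
tool_pos: [596.7, 123.5, 136.1]
tcp_rot: [-3.142, -0.0, 1.75]
contact_force: [0.1, -1.1, -0.9]
grip_width: 39.6
```

```bash
python3 go.py 596.6,124.8,62.3; python3 - <<'E'
from h import *
from plant import capture
a=[]
for n in ("top","scene"):
    i=capture(n)["image"]; a.append(np.clip(i[60:300,120:400]*1.5,0,255).astype(np.uint8))
cv2.imwrite("pics/a9.png",cv2.resize(np.hstack(a),None,fx=1.42,fy=1.42))
E
```

```text
t 20.57 tcp [596.7 123.5 136.1] rot [-3.1415 -0.      1.75  ] F [ 0.1 -1.1 -0.9] w 39.6 q6 -0.1
to [596.6 124.8  62.3] units [0.021 0.003 1.23 ] min rows 2
```

View pics/a9.png

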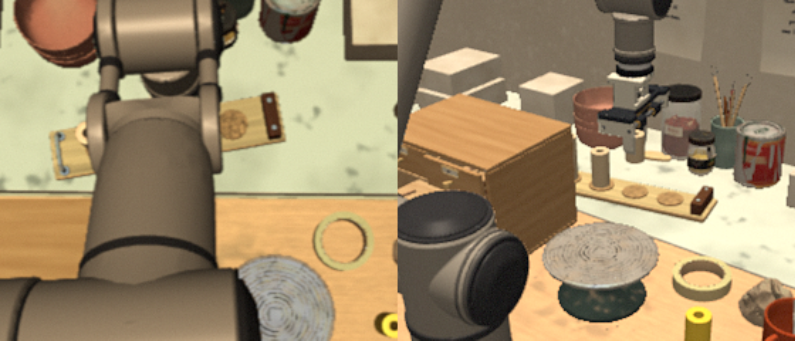

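Emit:
{"method": "carry_out", "body": {"xyz": [[0.018,0,0.3],[0,0,0.5],[0,0,0.3],[0,0,0.1],[0,0,0.03],[0,0,0],[0,0,0]], "dr": [[0,0,0],[0,0,0],[0,0,0],[0,0,0],[0,0,0],[0,0,0],[0,0,0]]}}

```text
time: 21.55
tool_pos: [597.0, 125.8, 63.0]
tcp_rot: [3.14, 0.0, 1.751]
contact_force: [-0.4, 0.5, -0.6]
grip_width: 39.6
```

```bash
python3 go.py 596.6,124.8,62.3
```

```text
t 21.55 tcp [597.  125.8  63. ] rot [3.1401e+00 1.0000e-04 1.7515e+00] F [-0.4  0.5 -0.6] w 39.6 q6 -0.1
to [596.6 124.8  62.3] units [-0.014 -0.009  0.012] min rows 1
```

Emit:
{"method": "carry_out", "body": {"xyz": [[0,0,0],[0,0,0],[0,0,0],[0,0,0],[0,0,-0.3],[0,0,-0.6],[0,0,-0.6],[0,0,-0.5]], "dr": [[0,0,0],[0,0,0],[0,0,0],[0,0,0],[0,0,0],[0,0,0],[0,0,0],[0,0,0]], "gripper": 0.8}}

```text
time: 22.55
tool_pos: [596.9, 125.7, 185.3]
tcp_rot: [3.139, 0.0, 1.751]
contact_force: [-0.1, 0.0, 0.3]
grip_width: 82.5
```

```bash
python3 go.py 642,-263.7,170
```

```text
t 22.55 tcp [596.9 125.7 185.3] rot [3.1390e+00 2.0000e-04 1.7515e+00] F [-0.1  0.   0.3] w 82.5 q6 -0.1
to [ 642.  -263.7  170. ] units [-6.52  -0.428  0.255] min rows 7
```

Emit:
{"method": "carry_out", "body": {"xyz": [[-0.82,-0.054,0.03],[-0.82,-0.054,0.03],[-0.82,-0.054,0.03],[-0.82,-0.054,0.03],[-0.82,-0.054,0.03],[-0.82,-0.054,0.03],[-0.82,-0.054,0.03],[-0.78,-0.05,0.03]], "dr": [[0,0,0],[0,0,0],[0,0,0],[0,0,0],[0,0,0],[0,0,0],[0,0,0],[0,0,0]]}}

```text
time: 23.55
tool_pos: [641.7, -265.6, 169.4]
tcp_rot: [3.14, 0.001, 1.751]
contact_force: [0.8, 0.1, 0.5]
grip_width: 82.6
```

Emit:
{"method": "carry_out", "body": {"xyz": [[0,0,0.1],[0,0,0.1],[0,0,0.1],[0,0,0.1],[0,0,0.1],[0,0,0.1],[0,0,0],[0,0,0]], "dr": [[0,0,-1],[0,0,-1],[0,0,-1],[0,0,-1],[0,0,-1],[0,0,-1],[0,0,-0.93],[0,0,0]]}}

```text
time: 24.55
tool_pos: [641.8, -263.9, 133.0]
tcp_rot: [3.142, 0.001, 2.718]
contact_force: [-0.6, 0.7, -1.0]
grip_width: 82.6
```

```bash
python3 go.py 642,-263.7,31; python3 - <<'E'
from h import *
from plant import capture
a=[]
s0=pickle.load(open("scene0.pkl","rb"))
for n,b in (("top",150),("scene",270)):
    c=capture(n); i=c["image"]; a.append(np.clip(i[80:280,b:b+280]*1.5,0,255).astype(np.uint8))
    if n=="top": top=i
    else: cv2.imwrite("pics/b2.png",cv2.resize(np.clip(i[170:260,370:470]*1.5,0,255).astype(np.uint8),None,fx=6,fy=6,interpolation=cv2.INTER_CUBIC))
cv2.imwrite("pics/b0.png",cv2.resize(np.hstack(a),None,fx=1.42,fy=1.42))
cv2.imwrite("pics/b1.png",cv2.resize(np.clip(top[125:195,170:300]*1.5,0,255).astype(np.uint8),None,fx=6,fy=6,interpolation=cv2.INTER_CUBIC))
print(proj(s0,[642,-263.7,40]))
E
```

```text
t 24.55 tcp [ 641.8 -263.9  133. ] rot [3.1416e+00 1.2000e-03 2.7179e+00] F [-0.6  0.7 -1. ] w 82.6 q6 -1.65
to [ 642.  -263.7   31. ] units [-0.     0.004  1.7  ] min rows 2
[417.20771465 218.20499098]
```

View pics/b0.png

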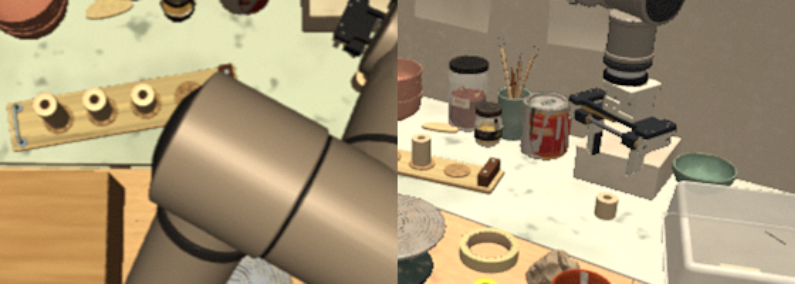

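View pics/b1.png

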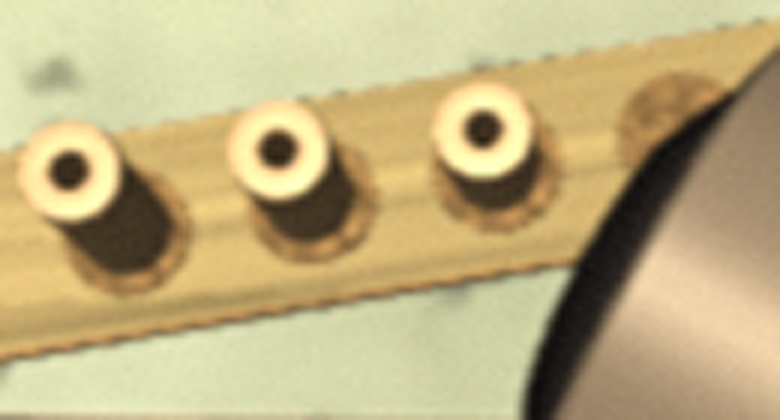

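View pics/b2.png

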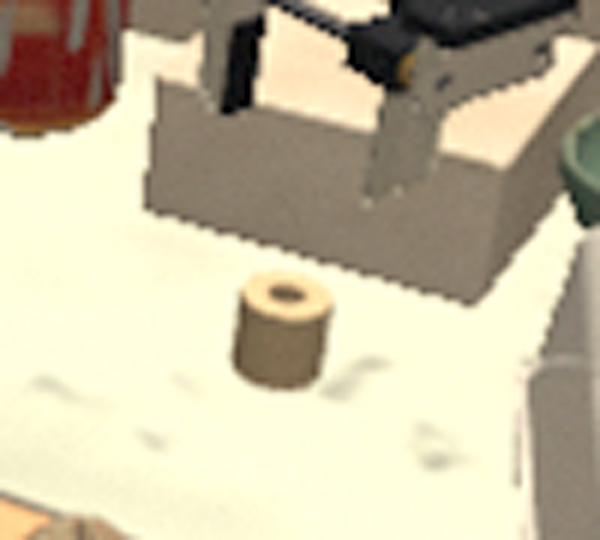

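Emit:
{"method": "carry_out", "body": {"xyz": [[0,0,0.4],[0,0,0.5],[0,0,0.4],[0,0,0.2],[0,0,0.15],[0,0,0]], "dr": [[0,0,0],[0,0,0],[0,0,0],[0,0,0],[0,0,0],[0,0,0]]}}

```text
time: 25.4
tool_pos: [641.6, -263.7, 32.8]
tcp_rot: [3.141, -0.0, 2.719]
contact_force: [-0.1, -0.2, 0.5]
grip_width: 82.3
```

```bash
python3 go.py 642,-263.7,31; python3 -c "
from h import *
from plant import capture
t=pickle.load(open('top0.pkl','rb')); print(onz(t,250.25,146.4,76))
i=capture('scene')['image'];cv2.imwrite('pics/b3.png',cv2.resize(np.clip(i[100:260,340:540]*1.5,0,255).astype(np.uint8),None,fx=3.5,fy=3.5,interpolation=cv2.INTER_CUBIC))
"
```

```text
t 25.4 tcp [ 641.6 -263.7   32.8] rot [ 3.1414e+00 -2.0000e-04  2.7186e+00] F [-0.1 -0.2  0.5] w 82.3 q6 -1.65
to [ 642.  -263.7   31. ] units [-0.006  0.004  0.03 ] min rows 1
[595.48615979 125.57147347  76.        ]
```

View pics/b3.png

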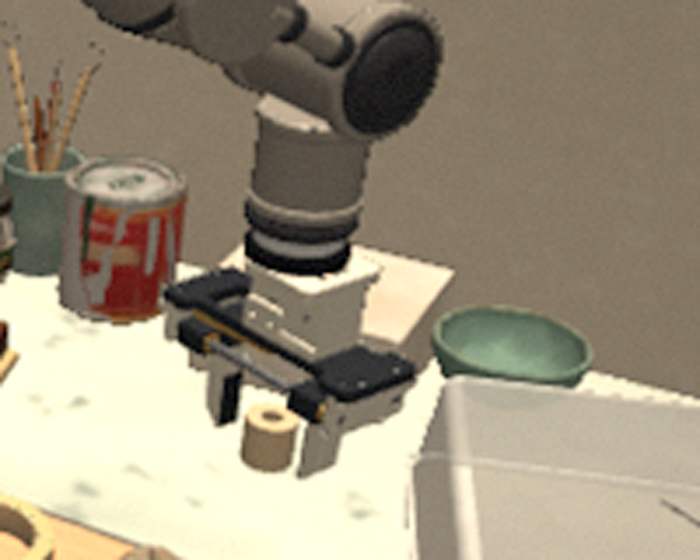

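The gripper straddles the 40 mm tube, clear of both the box and the tray. The 60 mm tube stands within about 1 mm of its pad's centre.

Emit:
{"method": "carry_out", "body": {"xyz": [[0,0,0],[0,0,0],[0,0,0],[0,0,0],[0,0,0],[0,0,0]], "dr": [[0,0,0],[0,0,0],[0,0,0],[0,0,0],[0,0,0],[0,0,0]], "gripper": -0.4}}

```text
time: 26.2
tool_pos: [641.6, -263.8, 32.9]
tcp_rot: [3.141, -0.0, 2.719]
contact_force: [-0.4, -0.2, 0.3]
grip_width: 39.8
```

Emit:
{"method": "carry_out", "body": {"xyz": [[0,0,-0.3],[0,0,-0.5],[0,0,-0.6],[0,0,-0.3],[0,0,0]], "dr": [[0,0,0],[0,0,0],[0,0,0],[0,0,0],[0,0,0]]}}

```text
time: 26.82
tool_pos: [642.2, -264.1, 136.7]
tcp_rot: [-3.141, 0.003, 2.719]
contact_force: [0.3, 0.3, -1.4]
grip_width: 39.7
```

Emit:
{"method": "carry_out", "body": {"xyz": [[0,0,0],[0,0,0],[0,0,0],[0,0,0],[0,0,0],[0,0,0],[0,0,0],[0,0,0]], "dr": [[0,0,1],[0,0,1],[0,0,1],[0,0,1],[0,0,1],[0,0,1],[0,0,0.93],[0,0,0]]}}

```text
time: 27.82
tool_pos: [640.9, -263.4, 133.0]
tcp_rot: [-3.139, -0.002, 1.753]
contact_force: [0.0, 0.1, -1.5]
grip_width: 39.8
```

```bash
python3 go.py 611,46.8,135
```

```text
t 27.82 tcp [ 640.9 -263.4  133. ] rot [-3.1393e+00 -1.9000e-03  1.7526e+00] F [ 0.   0.1 -1.5] w 39.8 q6 -0.68
to [611.   46.8 135. ] units [ 5.175  0.445 -0.025] min rows 6
```

Emit:
{"method": "carry_out", "body": {"xyz": [[0.5,0.04,0],[0.8,0.065,0],[0.8,0.065,0],[0.8,0.065,0],[0.8,0.065,0],[0.8,0.065,0],[0.685,0.057,0],[0,0,0]], "dr": [[0,0,0],[0,0,0],[0,0,0],[0,0,0],[0,0,0],[0,0,0],[0,0,0],[0,0,0]]}}

```text
time: 28.82
tool_pos: [609.6, 49.8, 134.1]
tcp_rot: [-3.14, -0.001, 1.758]
contact_force: [-0.3, -0.9, -1.7]
grip_width: 39.5
```

Emit:
{"method": "carry_out", "body": {"xyz": [[0,0,0],[0,0,0]], "dr": [[0,0,0],[0,0,0]]}}

```text
time: 29.08
tool_pos: [610.6, 45.5, 134.5]
tcp_rot: [-3.141, 0.0, 1.751]
contact_force: [0.3, 0.0, -1.1]
grip_width: 39.8
```

```bash
python3 go.py 610.7,46.8,49; python3 - <<'E'
from h import *
from plant import capture
a=[]
for n,b in (("top",150),("scene",200)):
    i=capture(n)["image"]; a.append(np.clip(i[60:260,b:b+280]*1.5,0,255).astype(np.uint8))
cv2.imwrite("pics/b4.png",cv2.resize(np.hstack(a),None,fx=1.42,fy=1.42))
E
```

```text
t 29.07 tcp [610.6  45.5 134.5] rot [-3.1412e+00  1.0000e-04  1.7508e+00] F [ 0.3  0.  -1.1] w 39.8 q6 -0.23
to [610.7  46.8  49. ] units [0.021 0.005 1.426] min rows 2
```

View pics/b4.png

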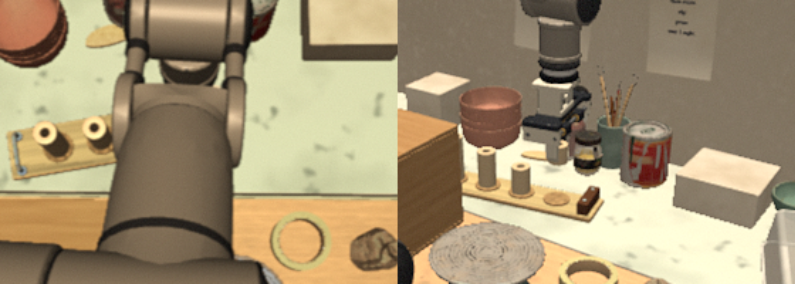

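Emit:
{"method": "carry_out", "body": {"xyz": [[0.02,0,0.4],[0,0,0.5],[0,0,0.35],[0,0,0.12],[0,0,0.055],[0,0,0],[0,0,0]], "dr": [[0,0,0],[0,0,0],[0,0,0],[0,0,0],[0,0,0],[0,0,0],[0,0,0]]}}

```text
time: 30.05
tool_pos: [610.8, 48.0, 50.2]
tcp_rot: [3.14, 0.0, 1.752]
contact_force: [0.5, 1.0, 0.4]
grip_width: 39.9
```

```bash
python3 go.py 610.7,46.8,49
```

```text
t 30.05 tcp [610.8  48.   50.2] rot [3.1401e+00 3.0000e-04 1.7515e+00] F [0.5 1.  0.4] w 39.9 q6 -0.23
to [610.7  46.8  49. ] units [-0.019 -0.006  0.02 ] min rows 1
```

Emit:
{"method": "carry_out", "body": {"xyz": [[0,0,0],[0,0,0],[0,0,0],[0,0,0],[0,0,-0.3],[0,0,-0.6],[0,0,-0.6],[0,0,-0.6]], "dr": [[0,0,0],[0,0,0],[0,0,0],[0,0,0],[0,0,0],[0,0,0],[0,0,0],[0,0,0]], "gripper": 0.8}}

```text
time: 31.05
tool_pos: [610.4, 48.0, 178.0]
tcp_rot: [3.14, 0.0, 1.752]
contact_force: [0.3, -0.8, -0.6]
grip_width: 82.8
```

Emit:
{"method": "carry_out", "body": {"xyz": [[-0.8,-0.1,-0.2],[-0.8,-0.1,-0.1],[-0.8,-0.1,0],[-0.8,-0.1,0],[-0.8,-0.1,0],[-0.6,-0.1,0],[0,0,0],[0,0,0]], "dr": [[0,0,0],[0,0,0],[0,0,0],[0,0,0],[0,0,0],[0,0,0],[0,0,0],[0,0,0]]}}

```text
time: 32.05
tool_pos: [624.5, -229.4, 194.1]
tcp_rot: [3.141, -0.0, 1.751]
contact_force: [0.3, 1.8, -0.8]
grip_width: 82.7
```

```bash
python3 go.py; python3 - <<'E'
from h import *
from plant import capture
c=capture("top"); i=c["image"]; s=capture("scene")["image"]
cv2.imwrite("pics/b5.png",cv2.resize(np.clip(i[110:200,145:335]*1.5,0,255).astype(np.uint8),None,fx=4,fy=4,interpolation=cv2.INTER_CUBIC))
cv2.imwrite("pics/b6.png",s)
pads=[(610.7,46.8),(596.6,125.3),(582.2,203.9),(567.8,282.4)]
im=i.astype(int)
for (x,y),h in zip(pads,(40,60,80,100)):
    u,v=proj(c,[x,y,16+h]); u0,v0=int(round(u)),int(round(v))
    w=im[v0-5:v0+6,u0-5:u0+6,2]; yy,xx=np.mgrid[v0-5:v0+6,u0-5:u0+6]
    k=np.clip(100-w,0,None)*(np.hypot(yy-v,xx-u)<5)
    a,b=(xx*k).sum()/k.sum(),(yy*k).sum()/k.sum(); p=onz(c,a,b,16+h); print(h,(round(u,1),round(v,1)),(round(a,1),round(b,1)),p[:2].round(1),"err",np.round(p[:2]-[x,y],1))
E
```

```text
t 32.05 tcp [ 624.5 -229.4  194.1] rot [ 3.1410e+00 -3.0000e-04  1.7514e+00] F [ 0.3  1.8 -0.8] w 82.7 q6 -0.65
40 (np.float64(283.2), np.float64(142.8)) (np.float64(283.1), np.float64(142.5)) [611.4  46.9] err [0.7 0.1]
60 (np.float64(250.4), np.float64(145.9)) (np.float64(250.0), np.float64(146.1)) [596.1 126.2] err [-0.5  0.9]
80 (np.float64(216.2), np.float64(149.3)) (np.float64(215.9), np.float64(149.5)) [581.8 204.6] err [-0.4  0.7]
100 (np.float64(180.5), np.float64(152.9)) (np.float64(181.0), np.float64(153.0)) [567.4 281.3] err [-0.4 -1.1]
```

View pics/b5.png

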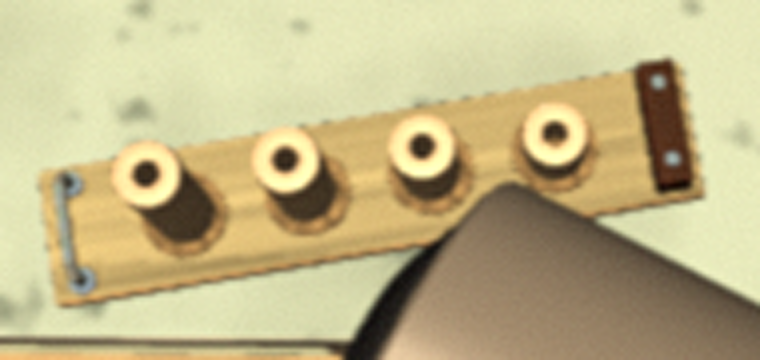

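View pics/b6.png

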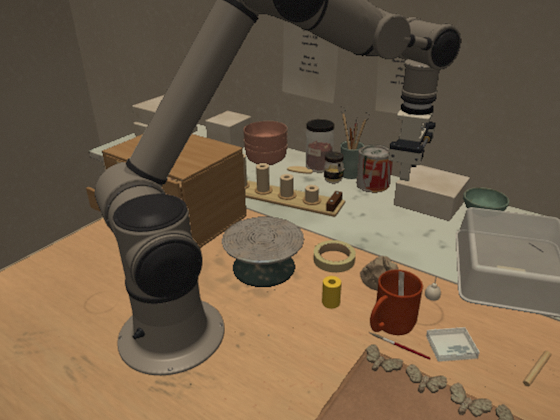

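All four tubes stand centred. The top view shows their bores at (181,153), (216,149.5), (250,146) and (283,142.5), with the dark stop to the right. The robot is touching nothing, so I'm handing the job in.

```bash
python3 -c "
from plant import close_job; print(close_job())"
```

```text
the job is handed in; nothing more can be done
None
```

I moved the four tubes onto the cork pads in order of height: 40 mm next to the dark end stop, then 60 and 80 mm, with 100 mm next to the steel handle. The yellow look-alike was left alone. The job was handed in at about 32 s.

- **Centring:** in the last top view, all four tubes were upright and within about 1.2 mm of their pad centres, by a calibration good to about 2 mm.
- **Pad beside the end stop:** my colour mask cut off part of this pad, so I set its centre from the line of the other three and the picture.
- **Scene view:** the cabinet hid the 100 mm tube, so only the top view confirms that one. The scene view showed the other three upright.
- **Robot:** the arm and gripper were clear of everything at hand-in. The forces reported after each move never went above about 2.5 N. No check failed.

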